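# Take the green canister off its keyhole stud

### The arm

A 6-joint arm with a two-finger parallel gripper is mounted at the origin on the work surface. World frame = base frame: x ahead of the robot, y to its left, z up, the work surface at z = 0. Lengths are in mm, angles in rad, forces in N, time in s.
With the tool pointing down it reaches from about 350 to 975 mm from the base axis. Payload 7.1 kg.
Tool frame: the origin (TCP) lies midway between the tips of the shut fingers; the grasp point (between the pads) lies ctrl.grip_point_offset behind it (ctrl.grip_point_offset is the distance from the TCP to the grasp point, in mm); z points along the fingers, y is the line along which they close (so a half turn about z gives the same grasp; the last joint's range is limited). The gripper opens to 88 mm and grips with 3 to 60 N. Pads are 20 mm wide; open, the fingers measure 115 mm over their backs; the gripper's body (75 mm by 178 mm) begins 61 mm behind the grasp point.
Start: joints at [-1.292, 0.423, 1.63, -0, 1.089, -0.019], TCP at [183.404, -597.468, 222.675] pointing down, gripper open.
Joint ranges: [-3, 3], [-0.9, 2.11], [0.09, 2.58], [-1.31, 4.45], [0.11, 2.69], [-2.54, 2.54]. Speed limits (rad/s): [2.39, 2.39, 3.01, 3.14, 3.14, 3.14].

### API

Orientations are given as a rotation vector (axis times angle).
In Python, from workcell import ctrl gives the robot as it stands.
- The arm moves only by the tool apply_moves, never from a script. Its argument "targets" is a list of rows, each an object of numbers: "tx", "ty", "tz": the shift along the world's x, y, z in m; "spin": the turn about the world's z in degrees. In form: [{"tx": .., "ty": .., "tz": .., "spin": ..}, ...]. A call has exactly 8 rows; each row is the pose to reach, as a shift and turn from the pose commanded when the call began; what a row does not reach only later rows make up. A row lasts 1/10 s, in which the tool goes at most 50 mm and 8.59 degrees, less where a joint would pass 70% of its speed; a pose out of reach is approached as far as the arm can. A call with a gripper value outside its range is refused whole. "gripper" is the closure, from -1 (fully open) to 1 (shut), set as the call begins (left out, the last holds). The fingers move at their own pace and stop on an object; the grip force is fixed at half the most. Time passes only in rows, so rows that repeat a pose let the fingers close, or fill a call up. It gives the time, the measured TCP pose, the force, the opening and the grip force at its end, in the units of the state.
- ctrl.get_obs(): the state, without advancing time (a new reading comes with each control period).
- ctrl.get_image(name): name is "scene" or "top" or "wrist"; returns the picture (420x560x3 uint8, red, green, blue); there is no depth.
- ctrl.get_calibration(name): a dict with "fov_y" (degrees; the focal length in pixels is half the picture's height over the tangent of half this angle, whatever the lens; pixels are square), "cx", "cy" (the principal point, pixels), "dist" ([k1, k2, p1, p2, k3] as OpenCV has them; the pictures are not rectified), "rvec" (rotation vector, rad) and "tvec" (3), from world to camera coordinates, as OpenCV has them. Camera axes: x right, y down, z forward; pixel columns grow to the right and rows downward; lengths in mm; the calibration is good to about 2 mm. A picture is of the moment at which its call begins: read the wrist's pose just before it. get_calibration takes no time and is no camera call; for the wrist camera it gives the pose at the moment of the call.
- ctrl.close_job(): hands the job in; it is judged then, once.
Trained networks look in the newest picture that a camera, given by its name, has taken for a name from the list of things; names that differ only in an ending like _2 or _b are one class to them, and where a whole thing is asked for, a point or a joint stands for the part that bears it (a point fixed in the world has none). Each returns a list of dicts, best first, with "score" (0 to 1); they miss things now and then, are a little off and sometimes report something else, mostly with a low value. They report only what shows in the picture. A call takes as long as a camera call. They do not tell look-alikes from the thing itself.
- ctrl.outline_of(name, camera): "pixels" (420x560 bool, what is visible of it) and "box" ([left, top, right, bottom] in pixels, round what is visible of it).
- ctrl.pinpoint(name, camera): "uv" ([column, row] in pixels: a listed point, or the origin of a listed thing).
The state is a dict: "t": time; "qpos": joint angles; "qvel": joint speeds; "joint_torque": joint torques, N m; "ee_pos": TCP position; "orientation": TCP orientation; "ft_force": force on the tool from outside, world axes, zero at the start; "moment": the same for the moment, N m; "width": finger opening in mm; "grasp_force": force on a finger pad.
Only numpy, scipy, OpenCV 4.12 (cv2) and the standard library are available. Lean on these libraries where they do the work, as an engineer would, in place of code of your own. Each camera call takes 0.05 s, during which the arm holds its last target. There are 200 camera calls.

### The job

Take the green canister down from the rack for refilling: slide it straight up along its keyhole slot until the stud's head sits in the wide end, draw it off the stud, and set it down gently, upright, in the middle of the cork mat. Leave the yellow and blue canisters hanging where they are.

Things in the scene. Friction and masses are not known exactly. Their poses are not given: they have to be found in the camera images.
- canister_green: Green plastic canister, 80 (x) by 60 (y) by 96 mm high, 0.3 kg. Origin: centre of its underside; z up, x out from the dark board it hangs on (away from the robot), y along the board. On the lid a central brown grip block, 36 (x) by 20 (y) mm, 96 to 140 mm up: pinch it across y from above. Raised 32 mm (25 to 39 do) its stud is in the keyhole's wide end; 13 mm along +x then clears it.
- canister_yellow: Bystander: same shape, frame and hanging, but yellow. Each canister has a white hanging plate at its back, 6 mm thick, 58 mm wide, rear face at x = -46 mm, reaching 164 mm up, with a keyhole above the lid: wide end below (38 mm wide, 98 to 134 mm up), narrow slot above (11 mm wide, 134 to 152 mm up). It hangs by the slot's top on a stud.
- canister_blue: Bystander: same shape, frame and hanging, but blue. The three hang in a row 130 mm apart, colours in any order, undersides 50 mm above the worktop, on one fixed upright dark wooden board (420 mm wide, 220 mm high) that faces away from the robot, yaw within 12 degrees. Its steel studs have 8 mm shafts and 21 mm round heads that end 12 mm out from the board.
- mat: Square cork mat fixed flat on the worktop beyond the rack, 180 by 180 by 6 mm, sides along its x and y. Origin: centre of its underside; the canister stands on its top, 6 mm higher. A mug and a jar stand to the sides, more than 80 mm from its edges.
Not all that is in view belongs to the job. What is shaped like the canister_green but orange, pink or red is not meant.

How it is judged (in metres and radians):
On the way, in this order (a step that is already met when the one before it is completed fails the run):
1. the green canister has been slid up along its slot, at its stud, so that the head is level with the wide end (height (world z) of canister_green above 0.072 m and distance of canister_green from where it was at the start of the episode below 0.05 m and angle between canister_green's own z axis and vertical below 0.26 rad), for 0.05 s.
2. the green canister is off its stud and carried upright in the air (distance of canister_green from where it was at the start of the episode above 0.06 m and height (world z) of canister_green above 0.03 m and angle between canister_green's own z axis and vertical below 0.35 rad), for 0.05 s.
3. the green canister is lowered, still held in the fingers, to within 10 mm of the cork mat (not dropped) (z of canister_green in the frame of mat below 0.016 m and horizontal distance between canister_green and mat below 0.06 m and contact force between the fingers and canister_green above 0.5 N), for 0.02 s.
At the end, for the whole second after the job is handed in: The green canister stands upright (within 6 degrees) and at rest on the cork mat, its centre within 45 mm of the mat's centre; the yellow and blue canisters still hang within 20 mm of where they were, within 10 degrees of upright (horizontal distance between canister_green and mat below 0.045 m and z of canister_green in the frame of mat between 0.002 and 0.011 m and angle between canister_green's own z axis and vertical below 0.1 rad and linear speed of canister_green below 0.02 m/s and distance of each of canister_yellow, canister_blue from where it was at the start of the episode below 0.02 m and angle between each of canister_yellow, canister_blue's own z axis and vertical below 0.17 rad); the robot touches nothing.
It fails at once if the yellow or the blue canister is displaced by more than 30 mm (distance of any of canister_yellow, canister_blue from where it was at the start of the episode above 0.03 m).
It fails at once if the green canister is tipped by more than 40 degrees (angle between canister_green's own z axis and vertical above 0.7 rad).
It fails at once if the green canister is pressed hard onto the mat (more than 80 N) (contact force between canister_green and mat above 80 N).
It also fails if it takes over 38 s, if anything falls off the work surface, if the arm or the gripper's body presses on something with over 40 N, if the wrist force passes 120 N, or if a joint passes its speed limit or range.

## Working session

There is one attempt and no reset: what is moved stays moved. The work goes in short steps, Python scripts to look and compute and a tool call to move; the robot and the scene stay as the last step left them, time stands still between calls to the robot, and variables do not carry over. Pictures are saved under pics/ and viewed, at most 10 in all, crops included, and the job is handed in when it is done.

Besides the shell and the picture viewer there is one more tool, called after ">>>" by a JSON object that holds its "op" and its "data", one argument or row to a line. apply_moves: Moves the arm, as the interface text tells. Its arguments: {"type":"object","properties":{"targets":{"type":"array"},"gripper":{"type":"number"}},"required":["targets"]}

```bash
mkdir -p pics
cat > h.py <<'E'
import numpy as np, cv2
from workcell import ctrl
def save(n,f):
    im=ctrl.get_image(n); cv2.imwrite(f,im[:,:,::-1]); return im
def cam(n):
    c=ctrl.get_calibration(n); f=210/np.tan(np.radians(c["fov_y"])/2)
    K=np.array([[f,0,c["cx"]],[0,f,c["cy"]],[0,0,1.]])
    return K,np.array(c["dist"],float),np.array(c["rvec"],float),np.array(c["tvec"],float)
def onplane(n,uv,z):
    K,d,r,t=cam(n); p=cv2.undistortPoints(np.array(uv,float).reshape(-1,1,2),K,d).reshape(-1,2)
    R=cv2.Rodrigues(r)[0]; o=-R.T@t; D=np.c_[p,np.ones(len(p))]@R
    return o+D*((z-o[2])/D[:,2])[:,None]
def proj(n,P):
    K,d,r,t=cam(n); return cv2.projectPoints(np.array(P,float).reshape(-1,1,3),r,t,K,d)[0].reshape(-1,2)
E
python3 - <<'E'
from h import *
a=save("scene","pics/s1.png"); b=save("top","pics/t1.png")
for cm in("scene","top"):
  for n in("canister_green","canister_yellow","canister_blue","mat"):
    print(cm,n,[(np.round(x["uv"]),round(x["score"],2)) for x in ctrl.pinpoint(n,cm)],[(x["box"],round(x["score"],2)) for x in ctrl.outline_of(n,cm)])
print(ctrl.get_obs(),ctrl.grip_point_offset)
E
```

```text
scene canister_green [(array([280., 261.]), 0.92), (array([371., 247.]), 0.85), (array([391., 310.]), 0.83), (array([203., 275.]), 0.79), (array([289., 190.]), 0.73)] [([247.5, 181.6, 310.4, 274.0], 0.85), ([364.6, 216.0, 428.0, 323.1], 0.82), ([348.8, 161.2, 406.0, 259.7], 0.67), ([266.7, 107.3, 324.2, 198.7], 0.59), ([160.4, 183.8, 227.0, 290.0], 0.55)]
scene canister_yellow [(array([223., 142.]), 0.97), (array([249., 164.]), 0.52)] [([199.5, 69.5, 242.9, 153.3], 0.9)]
scene canister_blue [(array([250., 165.]), 0.84)] []
scene mat [(array([148., 197.]), 0.77), (array([220., 140.]), 0.61)] [([90.8, 167.1, 204.4, 239.5], 0.89), ([227.8, 87.3, 278.6, 176.3], 0.55)]
top canister_green [(array([287., 245.]), 0.97), (array([138., 244.]), 0.86), (array([228., 200.]), 0.85), (array([248., 132.]), 0.72), (array([204., 284.]), 0.67)] [([205.4, 161.2, 249.9, 218.1], 0.93), ([222.6, 83.5, 278.3, 156.0], 0.92), ([269.0, 220.7, 310.1, 271.8], 0.83), ([99.3, 210.6, 162.0, 269.7], 0.82), ([177.3, 265.8, 227.4, 304.0], 0.75)]
top canister_yellow [(array([422., 236.]), 0.91)] [([406.8, 209.8, 466.9, 259.0], 0.73)]
top canister_blue [(array([354., 239.]), 0.68)] [([339.2, 214.4, 388.2, 266.9], 0.63)]
top mat [(array([388., 137.]), 0.71)] []
{'t': 0.9, 'qpos': array([-1.29198866e+00,  4.23091272e-01,  1.62987514e+00, -2.22728220e-05,
        1.08855279e+00, -1.89979763e-02]), 'qvel': array([-0.00105241, -0.00060942, -0.00015053, -0.00065251, -0.00070204,
       -0.00166415]), 'joint_torque': array([-6.20302512e-05, -5.44557381e+01, -2.74051863e+01,  6.43685320e-02,
        1.68554869e-02, -1.31920501e-05]), 'ee_pos': array([ 183.4132944 , -597.49657395,  222.69030292]), 'orientation': array([ 3.10675222e+00,  4.66070133e-01, -1.57892181e-05]), 'ft_force': array([-0.38163106,  0.49891958,  0.00408203]), 'moment': array([ 0.02515668, -0.00842979,  0.0127847 ]), 'grasp_force': 0.0, 'width': 88.01565156738971} 18.700000000000003
```

View pics/s1.png

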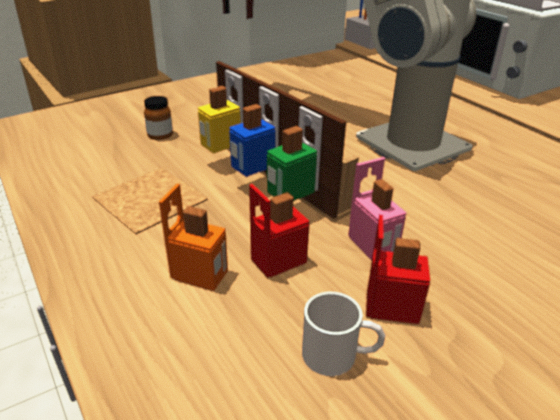

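View pics/t1.png

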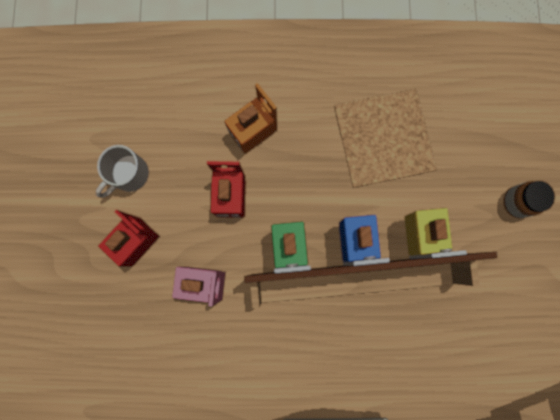

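```bash
cat > fit.py <<'E'
from h import *
from scipy.optimize import minimize
ims={n:cv2.imread(f)for n,f in(("scene","pics/s1.png"),("top","pics/t1.png"))}
H={"green":(45,75),"blue":(105,122),"yellow":(24,33)}
def mask(n,c,near):
    h=cv2.cvtColor(ims[n],cv2.COLOR_BGR2HSV); lo,hi=H[c]
    m=cv2.inRange(h,(lo,140,50),(hi,255,255))
    k,l,s,ce=cv2.connectedComponentsWithStats(m); i=1+np.argmax(s[1:,4]); print(n,c,s[i])
    q=np.argwhere(l==i)[:,::-1].astype(np.int32)
    return cv2.convexHull(q)[:,0]
S={n:{c:mask(n,c,0) for c in H} for n in ims}
off={"green":0,"blue":-130,"yellow":-260}
box=np.array([[x,y,z] for x in(-40,40) for y in(-30,30) for z in(0,96)],float)
def W(p,P): 
    c,s=np.cos(p[2]),np.sin(p[2]); return np.array(P)@np.array([[c,s,0],[-s,c,0],[0,0,1]])+[p[0],p[1],50]
C={n:cam(n) for n in ims}
def pj(n,P):
    K,d,r,t=C[n]; return cv2.projectPoints(np.ascontiguousarray(P),r,t,K,d)[0].reshape(-1,2).astype(np.float32)
def cost(p,use=("green","blue","yellow"),cams=("scene","top")):
    e=0
    for n in cams:
        for c in use:
            if n=="scene" and c!="green": continue
            h=cv2.convexHull(pj(n,W(p,box+[0,off[c],0]))); s=S[n][c].astype(np.float32)
            a,_=cv2.intersectConvexConvex(h,s[:,None]); A,B=cv2.contourArea(h),cv2.contourArea(s[:,None]); e+=1-a/(A+B-a)
    return e
if __name__=="__main__":
    for o in ((-130,-260),(130,260)):
        off["blue"],off["yellow"]=o
        u=S["top"]["green"].mean(0); p0=onplane("top",u,120)[0]
        for k in (dict(),dict(cams=("top",)),dict(use=("green",))):
            best=min((minimize(lambda p:cost([p[0],p[1],p[2]/100],**k),[p0[0],p0[1],y],method="Nelder-Mead",options=dict(maxiter=600,initial_simplex=np.array([p0[0],p0[1],y])+np.array([[0,0,0],[20,0,0],[0,20,0],[0,0,10]]))) for y in(-10,0,10)),key=lambda r:r.fun)
            print(o,k,best.x,best.fun)
    print(onplane("top",[[337,103],[415,91],[435,176],[352,186]],6),onplane("scene",[[94,197],[148,170],[206,200],[147,227]],6))
    print("mug,jar",onplane("top",[[118,170],[525,200]],50))
    a=cv2.resize(ims["scene"][90:220,210:360],None,fx=2.6,fy=2.6,interpolation=2);b=cv2.resize(ims["top"][205:290,250:348],(390,338),interpolation=2)
    cv2.imwrite("pics/c1.png",np.hstack([a[:338],b]))
E
python3 fit.py
```

```text
scene green [ 267  144   49   55 1627]
scene blue [ 230  120   45   55 1577]
scene yellow [199 100  40  16 268]Traceback (most recent call last):
  File "fit.py", line 11, in <module>
    S={n:{c:mask(n,c,0) for c in H} for n in ims}
            ~~~~^^^^^^^
  File "fit.py", line 8, in mask
    k,l,s,ce=cv2.connectedComponentsWithStats(m); i=1+np.argmax(s[1:,4]); print(n,c,s[i])
                                                      ~~~~~~~~~^^^^^^^^^
    return _wrapfunc(a, 'argmax', axis=axis, out=out, **kwds)
    return bound(*args, **kwds)
ValueError: attempt to get argmax of an empty sequence
```

```bash
sed -i 's/(45,75)/(45,85)/; s/(lo,140,50)/(lo,SAT[c],30)/; s/^H=.*/H={"green":(40,85),"blue":(100,130),"yellow":(23,34)}; SAT={"green":100,"blue":120,"yellow":190}/' fit.py
python3 - <<'E'
import cv2
h=cv2.cvtColor(cv2.imread("pics/t1.png"),cv2.COLOR_BGR2HSV); print(h[238,278],h[262,282],h[226,350],h[222,420],h[245,420])
E
python3 fit.py
```

```text
[ 65 110 128] [ 65 111 131] [107 144 152] [ 31 126 160] [ 26 141 137]
scene green [ 267  143   50   57 1853]
scene blue [ 230  119   45   57 1632]
scene yellow [199 101  40  16 286]
top green [272 223  35  44 964]
top blue [ 340  216   40   46 1145]
top yellow [413 215   1   1   1]
(-130, -260) {} [450.66992487  91.05152888  11.77315496] 1.5305451788039717
(-130, -260) {'cams': ('top',)} [455.78182926  94.06437105   6.74523665] 1.296826811360955
(-130, -260) {'use': ('green',)} [451.51417024  92.05656358  16.91592508] 0.3796231764121445
(130, 260) {} [451.51417024  92.05656358  16.91592508] 2.3796231764121445
(130, 260) {'cams': ('top',)} [456.23943037  91.18968862   8.88688494] 2.151530250978602
(130, 260) {'use': ('green',)} [451.51417024  92.05656358  16.91592508] 0.3796231764121445
[[ 754.71729868  -13.27125061    6.        ]
 [ 781.48362983 -180.30821917    6.        ]
 [ 598.17715378 -214.76238751    6.        ]
 [ 577.87142342  -40.64483784    6.        ]] [[ 784.28930847 -171.24241389    6.        ]
 [ 643.15049073 -217.8152153     6.        ]
 [ 584.00667208  -32.40046362    6.        ]
 [ 725.44900616   -8.10624873    6.        ]]
mug,jar [[ 607.05533062  432.56200299   50.        ]
 [ 541.66167481 -385.88756151   50.        ]]
```

View pics/c1.png

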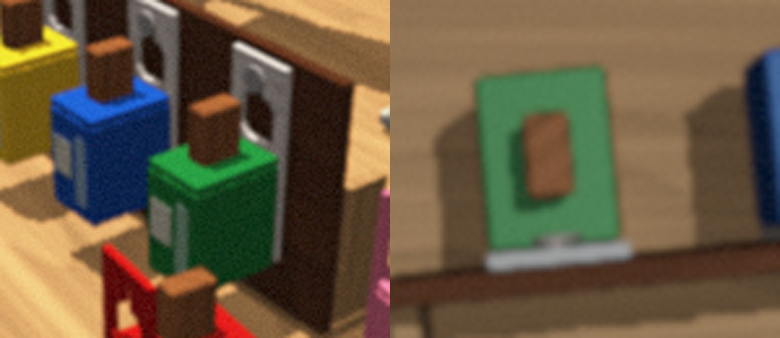

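The green canister hangs on the end of the board: scene (291,165), top (289,244), the only green one. The red, pink and orange look-alikes (scene (280,225), (380,205), (405,270), (197,237)) stand on the worktop and are not meant.

Run:
```python
from h import *
t=lambda L:[[250+(x-390)/3.98,205+y/3.976] for x,y in L]
s=lambda L:[[210+x/2.6,90+y/2.6] for x,y in L]
np.set_printoptions(precision=1,suppress=True)
lid=onplane("top",t([(476,80),(604,67),(620,240),(491,248)]),146); print("lid top",lid,lid.mean(0))
print("block top",(b:=onplane("top",t([(524,115),(568,112),(573,193),(531,198)]),190)),b.mean(0))
print("lid scene",onplane("scene",s([(148,160),(188,188),(277,155)]),146))
print("block scene",(b:=onplane("scene",s([(188,106),(203,117),(241,104),(225,95)]),190)),b.mean(0))
print("board", onplane("top",[[246,275],[496,253]],220), onplane("top",[[246,281],[496,259]],220))
for n,q in(("canister_green",0),("canister_blue",0),("canister_yellow",0)):
  for cm in("top",):
    ctrl.get_image(cm); r=ctrl.pinpoint(n,cm)
    print(n,[onplane(cm,x["uv"],50)[0][:2] for x in r])
```

```text
lid top [[487.6 122.3 146. ]
 [493.   65.2 146. ]
 [416.1  58.9 146. ]
 [412.9 115.9 146. ]] [452.4  90.6 146. ]
block top [[469.2 101.1 190. ]
 [470.4  82.4 190. ]
 [436.1  80.6 190. ]
 [434.1  98.3 190. ]] [452.4  90.6 190. ]
lid scene [[498.1  73.5 146. ]
 [496.2 123.2 146. ]
 [413.6 116.7 146. ]]
block scene [[475.   89.7 190. ]
 [475.7 109.7 190. ]
 [441.1 106.8 190. ]
 [442.4  88.8 190. ]] [458.5  98.8 190. ]
board [[ 401.1  162.6  220. ]
 [ 433.  -249.9  220. ]] [[ 391.4  162.6  220. ]
 [ 423.1 -249.5  220. ]]
canister_green [array([456.8,  95.2]), array([682. , 167.3]), array([377.9, 255.6]), array([546.8, 199.6]), array([458.5, 392.7])]
canister_blue [array([461.9, -39. ])]
canister_yellow []
```

>>> {"op": "apply_moves", "data": {
  "targets": [
    {"tx":0.02,"ty":0.02,"tz":0.03,"spin":-2},
    {"tx":0.05,"ty":0.05,"tz":0.06,"spin":-4},
    {"tx":0.08,"ty":0.08,"tz":0.09,"spin":-6},
    {"tx":0.11,"ty":0.11,"tz":0.11,"spin":-8},
    {"tx":0.14,"ty":0.14,"tz":0.12,"spin":-10},
    {"tx":0.17,"ty":0.17,"tz":0.12,"spin":-11},
    {"tx":0.2,"ty":0.2,"tz":0.12,"spin":-12},
    {"tx":0.23,"ty":0.23,"tz":0.12,"spin":-12.6}
  ],
  "gripper": -1
}}

```text
t: 2.0
ee_pos: [414.4, -366.1, 343.1]
orientation: [3.139, 0.121, 0.001]
ft_force: [0.0, -0.1, -0.5]
width: 87.8
grasp_force: 0.0
```

>>> {"op": "apply_moves", "data": {
  "targets": [
    {"tx":0.005,"ty":0.045,"tz":0},
    {"tx":0.01,"ty":0.09,"tz":0},
    {"tx":0.015,"ty":0.135,"tz":0},
    {"tx":0.02,"ty":0.18,"tz":0},
    {"tx":0.025,"ty":0.225,"tz":0},
    {"tx":0.03,"ty":0.27,"tz":0},
    {"tx":0.035,"ty":0.315,"tz":0},
    {"tx":0.04,"ty":0.36,"tz":0}
  ]
}}

```text
validation failed for argument at $.ta...
```

>>> {"op": "apply_moves", "data": {
  "targets": [
    {"tx":0.005,"ty":0.045,"tz":0,"spin":0},
    {"tx":0.01,"ty":0.09,"tz":0,"spin":0},
    {"tx":0.015,"ty":0.135,"tz":0,"spin":0},
    {"tx":0.02,"ty":0.18,"tz":0,"spin":0},
    {"tx":0.025,"ty":0.225,"tz":0,"spin":0},
    {"tx":0.03,"ty":0.27,"tz":0,"spin":0},
    {"tx":0.035,"ty":0.315,"tz":0,"spin":0},
    {"tx":0.04,"ty":0.36,"tz":0,"spin":0}
  ]
}}

```text
t: 2.8
ee_pos: [453.2, -5.7, 343.0]
orientation: [3.139, 0.122, 0.001]
ft_force: [-0.0, 0.2, -0.4]
width: 87.4
grasp_force: 0.0
```

>>> {"op": "apply_moves", "data": {
  "targets": [
    {"tx":0,"ty":0.03,"tz":0,"spin":0},
    {"tx":0,"ty":0.06,"tz":0,"spin":0},
    {"tx":0,"ty":0.08,"tz":0,"spin":0},
    {"tx":0,"ty":0.095,"tz":0,"spin":0},
    {"tx":0,"ty":0.1,"tz":0,"spin":0},
    {"tx":0,"ty":0.1,"tz":0,"spin":0},
    {"tx":0,"ty":0.1,"tz":0,"spin":0},
    {"tx":0,"ty":0.1,"tz":0,"spin":0}
  ]
}}

```text
t: 3.6
ee_pos: [453.4, 91.8, 342.7]
orientation: [3.139, 0.121, 0.0]
ft_force: [0.8, -0.1, -0.4]
width: 88.1
grasp_force: 0.0
```

Run:
```python
from h import *
np.set_printoptions(precision=3,suppress=True)
save("wrist","pics/w1.png"); o=ctrl.get_obs();print(o["ee_pos"],o["orientation"],o["qpos"],o["ft_force"])
for x in ctrl.pinpoint("canister_green","wrist"): print(x)
K,d,r,t=cam("wrist");R=cv2.Rodrigues(r)[0];print(K,d,-R.T@t,R); np.savez("w1.npz",K=K,d=d,r=r,t=t)
```

```text
[453.443  91.858 342.682] [3.139 0.121 0.   ] [ 0.174  0.044  1.839 -0.     1.259  1.668] [-0.45  -0.337  0.075]
{'uv': [155.1, 210.1], 'score': 0.98}
{'uv': [197.0, 83.4], 'score': 0.71}
{'uv': [277.7, 174.5], 'score': 0.61}
{'uv': [50.8, 143.0], 'score': 0.59}
[[361.422   0.    277.975]
 [  0.    361.422 215.986]
 [  0.      0.      1.   ]] [-0.043  0.     0.     0.     0.   ] [532.576  97.605 504.472] [[ 0.077 -0.997  0.   ]
 [-0.955 -0.074  0.288]
 [-0.287 -0.023 -0.958]]
```

View pics/w1.png

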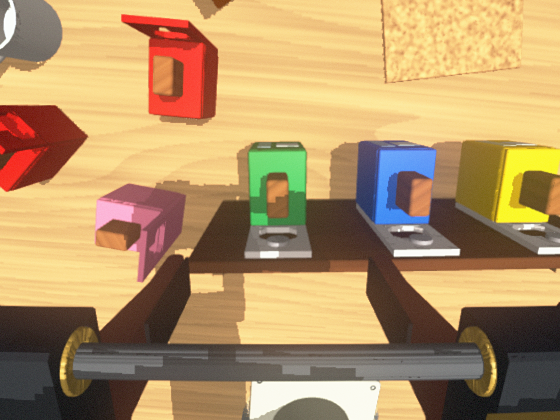

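Run:
```python
from h import *
np.set_printoptions(precision=1,suppress=True)
im=cv2.imread("pics/w1.png")
cv2.imwrite("pics/c2.png",cv2.resize(im[135:265,235:325],None,fx=4.5,fy=4.5,interpolation=2))
print("lid",onplane("wrist",[[249.5,149],[305.5,150],[306,222],[249,222]],146))
print("plate",onplane("wrist",[[247,234],[309,234],[311,256],[246,256]],214))
print("mat",onplane("wrist",[[386,82],[521,67]],6))
P=[[-40,-30,96],[40,-30,96],[40,30,96],[-40,30,96],[-46,-29,164],[-46,29,164],[18,-10,140],[18,10,140],[-18,-10,140],[-18,10,140]]
c,s=np.cos(.077),np.sin(.077);W=np.array(P)@np.array([[c,s,0],[-s,c,0],[0,0,1]])+[454,93,50]
for n in("wrist","top","scene"):print(n,proj(n,W).tolist() and proj(n,W))
```

```text
lid [[491.4 122.3 146. ]
 [494.6  67.3 146. ]
 [420.7  59.5 146. ]
 [416.1 118.7 146. ]]
plate [[427.4 115.8 214. ]
 [431.4  63.1 214. ]
 [411.4  59.3 214. ]
 [407.  115.6 214. ]]
mat [[ 576.2  -40.9    6. ]
 [ 611.4 -217.     6. ]]
wrist [[305.1 225.8]
 [306.9 148.5]
 [245.8 148.5]
 [247.7 225.8]
 [309.5 257. ]
 [242.8 257. ]
 [287.5 179.1]
 [264.8 179.1]
 [287.2 218.1]
 [265.2 218.1]]
top [[307.1 265.2]
 [303.2 220.1]
 [269.5 222.9]
 [273.2 268. ]
 [308.8 268.9]
 [273.3 271.9]
 [293.5 231.8]
 [281.7 232.8]
 [295.4 253.1]
 [283.5 254.1]]
scene [[298.2 138.5]
 [265.7 149.7]
 [285.2 162.3]
 [318.3 150. ]
 [302.3 105.8]
 [322.5 116.1]
 [281.7 129.4]
 [288.5 133.3]
 [296.8 124.5]
 [303.6 128.2]]
```

View pics/c2.png

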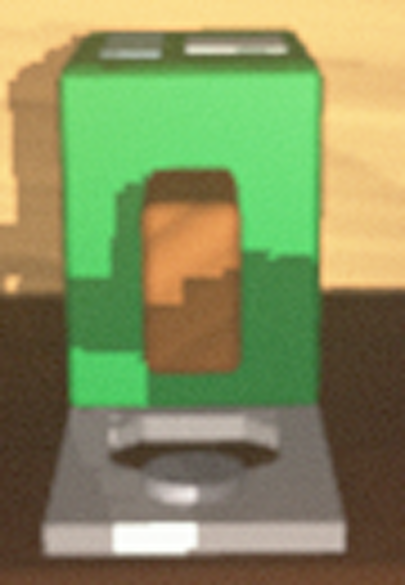

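The crop confirms the single green canister: grip block top at about (277,199) in the wrist picture. The pose is about (453.5, 91.5), yaw 0.077, so the tool is already centred above it.

>>> {"op": "apply_moves", "data": {
  "targets": [
    {"tx":0,"ty":0,"tz":-0.03,"spin":0},
    {"tx":0,"ty":0,"tz":-0.065,"spin":0},
    {"tx":0,"ty":0,"tz":-0.1,"spin":0},
    {"tx":0,"ty":0,"tz":-0.13,"spin":0},
    {"tx":0,"ty":0,"tz":-0.155,"spin":0},
    {"tx":0,"ty":0,"tz":-0.175,"spin":0},
    {"tx":0,"ty":0,"tz":-0.187,"spin":0},
    {"tx":0,"ty":0,"tz":-0.187,"spin":0}
  ]
}}

```text
t: 4.5
ee_pos: [452.6, 92.1, 154.5]
orientation: [3.139, 0.122, -0.004]
ft_force: [0.3, 0.1, 0.3]
width: 87.8
grasp_force: 0.0
```

>>> {"op": "apply_moves", "data": {
  "targets": [
    {"tx":0,"ty":0,"tz":0,"spin":0},
    {"tx":0,"ty":0,"tz":0,"spin":0},
    {"tx":0,"ty":0,"tz":0,"spin":0},
    {"tx":0,"ty":0,"tz":0,"spin":0},
    {"tx":0,"ty":0,"tz":0,"spin":0},
    {"tx":0,"ty":0,"tz":0,"spin":0},
    {"tx":0,"ty":0,"tz":0,"spin":0},
    {"tx":0,"ty":0,"tz":0,"spin":0}
  ],
  "gripper": 1
}}

```text
t: 5.3
ee_pos: [453.4, 92.5, 155.7]
orientation: [3.139, 0.122, -0.0]
ft_force: [0.9, -1.0, -0.2]
width: 27.0
grasp_force: 0.0
```

>>> {"op": "apply_moves", "data": {
  "targets": [
    {"tx":0,"ty":0,"tz":0,"spin":0},
    {"tx":0,"ty":0,"tz":0,"spin":0},
    {"tx":0,"ty":0,"tz":0,"spin":0},
    {"tx":0,"ty":0,"tz":0,"spin":0},
    {"tx":0,"ty":0,"tz":0,"spin":0},
    {"tx":0,"ty":0,"tz":0,"spin":0},
    {"tx":0,"ty":0,"tz":0,"spin":0},
    {"tx":0,"ty":0,"tz":0,"spin":0}
  ]
}}

```text
t: 6.1
ee_pos: [453.5, 92.5, 155.7]
orientation: [-3.139, -0.122, -0.0]
ft_force: [1.2, -0.2, -2.1]
width: 19.7
grasp_force: 30.0
```

>>> {"op": "apply_moves", "data": {
  "targets": [
    {"tx":0,"ty":0,"tz":0.003,"spin":0},
    {"tx":0,"ty":0,"tz":0.006,"spin":0},
    {"tx":0,"ty":0,"tz":0.01,"spin":0},
    {"tx":0,"ty":0,"tz":0.014,"spin":0},
    {"tx":0,"ty":0,"tz":0.018,"spin":0},
    {"tx":0,"ty":0,"tz":0.022,"spin":0},
    {"tx":0,"ty":0,"tz":0.027,"spin":0},
    {"tx":0,"ty":0,"tz":0.032,"spin":0}
  ]
}}

```text
t: 6.9
ee_pos: [453.4, 92.5, 188.1]
orientation: [-3.139, -0.122, -0.0]
ft_force: [1.8, -0.2, -3.1]
width: 19.7
grasp_force: 30.0
```

Run:
```python
from h import *
im=save("wrist","pics/w2.png");a=im[100:300,180:420,::-1]
b=ctrl.get_image("scene")[60:260,180:380,::-1]
cv2.imwrite("pics/c3.png",np.hstack([cv2.resize(a,(420,350)),cv2.resize(b,(350,350))]))
o=ctrl.get_obs();print({k:np.round(o[k],2) for k in("ee_pos","ft_force","moment","width","grasp_force")})
```

```text
{'ee_pos': array([453.44,  92.57, 188.37]), 'ft_force': array([ 0.44,  0.45, -2.92]), 'moment': array([ 0.07, -0.28,  0.02]), 'width': np.float64(19.88), 'grasp_force': np.float64(29.96)}
```

View pics/c3.png

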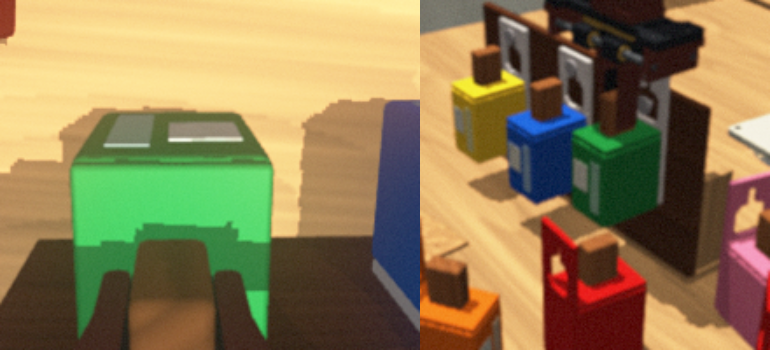

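The green canister is held, upright and raised 32 mm (the weight shows as -2.9 N), and the neighbours are still. Next I draw it off along its +x.

>>> {"op": "apply_moves", "data": {
  "targets": [
    {"tx":0.002,"ty":0,"tz":0,"spin":0},
    {"tx":0.005,"ty":0,"tz":0,"spin":0},
    {"tx":0.008,"ty":0.001,"tz":0,"spin":0},
    {"tx":0.011,"ty":0.001,"tz":0,"spin":0},
    {"tx":0.014,"ty":0.001,"tz":0,"spin":0},
    {"tx":0.017,"ty":0.001,"tz":0,"spin":0},
    {"tx":0.021,"ty":0.002,"tz":0,"spin":0},
    {"tx":0.025,"ty":0.002,"tz":0,"spin":0}
  ]
}}

```text
t: 7.8
ee_pos: [478.8, 94.6, 187.7]
orientation: [-3.139, -0.122, -0.0]
ft_force: [-0.3, -0.2, -2.3]
width: 20.0
grasp_force: 30.0
```

>>> {"op": "apply_moves", "data": {
  "targets": [
    {"tx":0.01,"ty":0,"tz":0,"spin":0},
    {"tx":0.03,"ty":0,"tz":0,"spin":0},
    {"tx":0.055,"ty":0,"tz":0,"spin":0},
    {"tx":0.08,"ty":0,"tz":0,"spin":0},
    {"tx":0.105,"ty":-0.005,"tz":0,"spin":0},
    {"tx":0.13,"ty":-0.02,"tz":0,"spin":0},
    {"tx":0.15,"ty":-0.04,"tz":0,"spin":0},
    {"tx":0.165,"ty":-0.065,"tz":0,"spin":0}
  ]
}}

```text
t: 8.6
ee_pos: [645.3, 29.2, 187.3]
orientation: [-3.139, -0.124, -0.001]
ft_force: [-0.0, 1.6, -2.7]
width: 19.8
grasp_force: 30.0
```

>>> {"op": "apply_moves", "data": {
  "targets": [
    {"tx":0.01,"ty":-0.025,"tz":0,"spin":0},
    {"tx":0.02,"ty":-0.05,"tz":0,"spin":0},
    {"tx":0.03,"ty":-0.08,"tz":0,"spin":0},
    {"tx":0.035,"ty":-0.105,"tz":0,"spin":0},
    {"tx":0.038,"ty":-0.125,"tz":0,"spin":0},
    {"tx":0.038,"ty":-0.135,"tz":0,"spin":0},
    {"tx":0.038,"ty":-0.14,"tz":0,"spin":0},
    {"tx":0.038,"ty":-0.14,"tz":0,"spin":0}
  ]
}}

```text
t: 9.4
ee_pos: [681.1, -110.5, 187.5]
orientation: [-3.139, -0.122, 0.001]
ft_force: [-0.5, -0.4, -3.2]
width: 19.7
grasp_force: 30.0
```

Run:
```python
from h import *
b=save("scene","pics/s2.png");t=ctrl.get_image("top")
cv2.imwrite("pics/c4.png",np.hstack([cv2.resize(b[60:300,60:340,::-1],(400,343)),cv2.resize(t[70:300,220:488,::-1],(399,343))]))
o=ctrl.get_obs();print({k:np.round(o[k],2) for k in("ee_pos","ft_force","moment","width","grasp_force")})
ctrl.get_image("wrist");print(onplane("wrist",[x["uv"] for x in ctrl.pinpoint("mat","wrist")] or [[0,0]],0))
```

```text
{'ee_pos': array([ 681.23, -109.57,  187.69]), 'ft_force': array([-0.27,  0.35, -3.52]), 'moment': array([-0.02,  0.03,  0.02]), 'width': np.float64(19.71), 'grasp_force': np.float64(29.96)}
[[835.9964471  150.32014184   0.        ]]
```

View pics/c4.png

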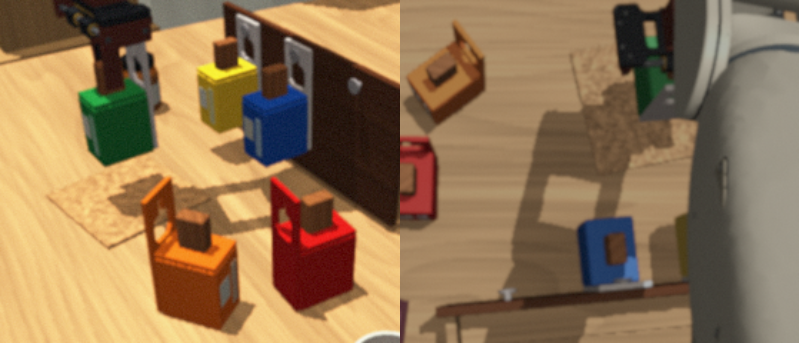

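The canister hangs upright over the mat, with the yellow and blue ones unmoved and the green stud bare. Underside should be at z≈82, so it is 76 mm above the mat.

>>> {"op": "apply_moves", "data": {
  "targets": [
    {"tx":0,"ty":0,"tz":-0.01,"spin":0},
    {"tx":0,"ty":0,"tz":-0.025,"spin":0},
    {"tx":0,"ty":0,"tz":-0.04,"spin":0},
    {"tx":0,"ty":0,"tz":-0.052,"spin":0},
    {"tx":0,"ty":0,"tz":-0.061,"spin":0},
    {"tx":0,"ty":0,"tz":-0.067,"spin":0},
    {"tx":0,"ty":0,"tz":-0.071,"spin":0},
    {"tx":0,"ty":0,"tz":-0.071,"spin":0}
  ]
}}

```text
t: 10.4
ee_pos: [681.3, -110.5, 116.2]
orientation: [-3.139, -0.122, 0.001]
ft_force: [0.6, 0.4, -3.3]
width: 20.2
grasp_force: 30.0
```

>>> {"op": "apply_moves", "data": {
  "targets": [
    {"tx":0,"ty":0,"tz":-0.0005,"spin":0},
    {"tx":0,"ty":0,"tz":-0.001,"spin":0},
    {"tx":0,"ty":0,"tz":-0.0015,"spin":0},
    {"tx":0,"ty":0,"tz":-0.002,"spin":0},
    {"tx":0,"ty":0,"tz":-0.0025,"spin":0},
    {"tx":0,"ty":0,"tz":-0.003,"spin":0},
    {"tx":0,"ty":0,"tz":-0.0035,"spin":0},
    {"tx":0,"ty":0,"tz":-0.004,"spin":0}
  ]
}}

```text
t: 11.2
ee_pos: [681.4, -110.5, 112.6]
orientation: [-3.139, -0.122, 0.0]
ft_force: [0.2, 0.2, -3.9]
width: 19.7
grasp_force: 30.0
```

Still the full weight on the wrist, so I creep on in small steps.

>>> {"op": "apply_moves", "data": {
  "targets": [
    {"tx":0,"ty":0,"tz":-0.0003,"spin":0},
    {"tx":0,"ty":0,"tz":-0.0006,"spin":0},
    {"tx":0,"ty":0,"tz":-0.0009,"spin":0},
    {"tx":0,"ty":0,"tz":-0.0012,"spin":0},
    {"tx":0,"ty":0,"tz":-0.0014,"spin":0},
    {"tx":0,"ty":0,"tz":-0.0016,"spin":0},
    {"tx":0,"ty":0,"tz":-0.0016,"spin":0},
    {"tx":0,"ty":0,"tz":-0.0016,"spin":0}
  ]
}}

```text
t: 12.0
ee_pos: [681.5, -110.5, 112.1]
orientation: [3.139, 0.122, 0.001]
ft_force: [-3.8, -0.6, 6.0]
width: 19.8
grasp_force: 30.0
```

It stands on the mat with about 9 N of contact. Opening, then rising.

>>> {"op": "apply_moves", "data": {
  "targets": [
    {"tx":0,"ty":0,"tz":0,"spin":0},
    {"tx":0,"ty":0,"tz":0,"spin":0},
    {"tx":0,"ty":0,"tz":0,"spin":0},
    {"tx":0,"ty":0,"tz":0,"spin":0},
    {"tx":0,"ty":0,"tz":0,"spin":0},
    {"tx":0,"ty":0,"tz":0,"spin":0},
    {"tx":0,"ty":0,"tz":0,"spin":0},
    {"tx":0,"ty":0,"tz":0,"spin":0}
  ],
  "gripper": -1
}}

```text
t: 12.8
ee_pos: [681.4, -110.5, 111.0]
orientation: [-3.139, -0.122, 0.0]
ft_force: [0.1, 0.1, -0.5]
width: 80.5
grasp_force: 0.0
```

>>> {"op": "apply_moves", "data": {
  "targets": [
    {"tx":0,"ty":0,"tz":0.005,"spin":0},
    {"tx":0,"ty":0,"tz":0.015,"spin":0},
    {"tx":0,"ty":0,"tz":0.035,"spin":0},
    {"tx":0,"ty":0,"tz":0.06,"spin":0},
    {"tx":0,"ty":0,"tz":0.09,"spin":0},
    {"tx":0,"ty":0,"tz":0.12,"spin":0},
    {"tx":0,"ty":0,"tz":0.14,"spin":0},
    {"tx":0,"ty":0,"tz":0.15,"spin":0}
  ]
}}

```text
t: 13.6
ee_pos: [682.5, -110.6, 264.6]
orientation: [3.138, 0.122, 0.007]
ft_force: [-0.3, 0.0, 0.5]
width: 88.0
grasp_force: 0.0
```

Run:
```python
from h import *
b=save("scene","pics/s3.png");t=ctrl.get_image("wrist")
cv2.imwrite("pics/c5.png",np.hstack([cv2.resize(b[60:300,60:340,::-1],(400,343)),cv2.resize(t[:,:,::-1],(399,300)) if 0 else cv2.resize(t[:,:,::-1],(399,343))]))
o=ctrl.get_obs();print({k:np.round(o[k],2) for k in("t","ee_pos","ft_force","width")})
```

```text
{'t': np.float64(13.7), 'ee_pos': array([ 682.19, -110.6 ,  263.25]), 'ft_force': array([-0.73, -0.93,  0.23]), 'width': np.float64(87.8)}
```

View pics/c5.png

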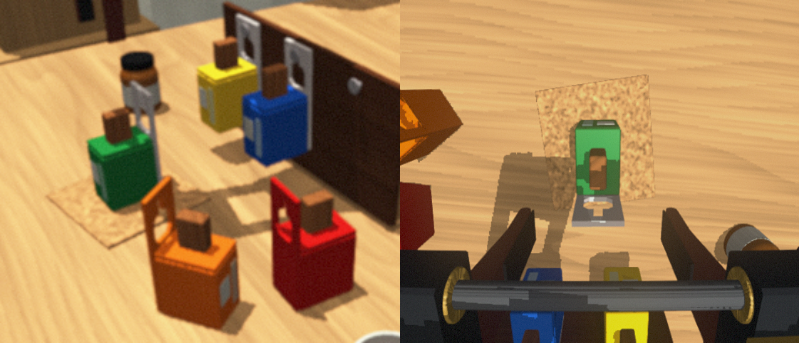

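The green canister stands upright in the middle of the mat. The yellow and blue ones still hang in place, and the gripper is clear.

```bash
python3 -c "
from workcell import ctrl
print(ctrl.close_job())"
```

```text
the job is handed in; nothing more can be done
None
```

The green canister is off its stud and standing upright in the middle of the cork mat, the yellow and blue ones still hang in place, and the job is handed in at about 14 s; no verdict came back.

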